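# Fill the table caddy

## Task

Get the wooden table caddy ready for breakfast: stand the tea carton in its square well, the tall pepper mill in the wide round well, and one slim spice jar in each of the two narrow round wells, all upright and right down on the floor of the well. Set them down rather than drop them, and leave the fat honey jar and the short mill standing where they are.

Things in the scene. Friction and masses are not known exactly. Their poses are not given: they have to be found in the camera images.
- tea_box: Square carton of tea, 63 x 63 mm and 99 mm tall, about 70 g; the only square thing among those standing on the table. Stands upright at the start. Origin: centre of its underside; z up, x and y square to its side faces.
- tall_mill: The tall turned light-wood pepper mill, 170 mm tall, largest width 58 mm (foot); its rounded head, from 123 to 159 mm above the origin, is 50 mm wide, with a 12 mm metal knob on top up to 170 mm; about 180 g; one rigid piece. Stands upright on the table at the start, at any heading. Origin: centre of its underside; z up along its axis.
- spice_jar_a: Slim round glass spice jar with a black screw cap (small green sticker on its top), 45 mm across and 105 mm tall (cap the top 20 mm, the same width as the glass), about 110 g. Stands upright on the table at the start, at any heading. Origin: centre of its underside; z up along its axis.
- spice_jar_b: Slim round glass spice jar with a dark green screw cap, 46 mm across and 106 mm tall (cap the top 20 mm, the same width as the glass), about 110 g. Stands upright on the table at the start, at any heading. Origin: centre of its underside; z up along its axis.
- honey_jar: Look-alike that stays: the fat honey jar with a black lid, 63 mm across and 94 mm tall, about 330 g. Stands upright on the table at the start, at any heading. Origin: centre of its underside; z up along its axis.
- short_mill: Look-alike that stays: the short turned light-wood mill, 115 mm tall, 54 mm across the foot, metal knob on top, about 140 g. Stands upright on the table at the start, at any heading. Origin: centre of its underside; z up along its axis.
- insert_square: Light-wood block, 86 x 86 x 46 mm, with a centred square well 76 x 76 mm, 40 mm deep. Origin: centre of its underside, 8 mm above the table; z up, x and y parallel to its sides. Top 46 mm and well floor 6 mm above the origin. Stands fixed in any one of the four bays of the caddy.
- insert_wide: Light-wood block, 86 x 86 x 46 mm, with a centred wide round well 70 mm across, 40 mm deep. Origin: centre of its underside, 8 mm above the table; z up, x and y parallel to its sides. Top 46 mm and well floor 6 mm above the origin. Stands fixed in any one of the four bays of the caddy.
- insert_narrow_a: Light-wood block, 86 x 86 x 46 mm, with a centred narrow round well 58 mm across, 40 mm deep; twin of insert_narrow_b. Origin: centre of its underside, 8 mm above the table; z up, x and y parallel to its sides. Top 46 mm and well floor 6 mm above the origin. Stands fixed in any one of the four bays of the caddy. (Caddy: dark-wood tray 196 mm square, walls 34 mm high, 2 x 2 bays 92 mm apart.)
- insert_narrow_b: Light-wood block, 86 x 86 x 46 mm, with a centred narrow round well 58 mm across, 40 mm deep; twin of insert_narrow_a. Origin: centre of its underside, 8 mm above the table; z up, x and y parallel to its sides. Top 46 mm and well floor 6 mm above the origin. Stands fixed in any one of the four bays of the caddy. (Outside two sides of the caddy: thin steel loops 68 mm high.)
Things that resemble listed ones, but are neither listed nor needed, are in the scene too. Leave any red look-alike of the spice_jar_b alone.

How it is judged:
By the outcome, as a careful person would: the job done as asked, in the order asked, and still so for the second after the job is handed in, with the robot touching nothing.
It also fails if it takes over 112 s, if anything falls off the work surface, if the arm or the gripper's body presses on something with over 40 N, if the wrist force passes 120 N, or if a joint passes its speed limit or range.

## Robot

A 6-joint arm with a two-finger parallel gripper is mounted at the origin on the work surface; the furniture and walls round the work are solid. World frame = base frame: x ahead of the robot, y to its left, z up, the work surface at z = 0. Lengths are in m, angles in degrees, forces in N, time in s.
With the tool pointing down it reaches from about 0.3 to 0.875 m from the base axis. Payload 6.4 kg.
Tool frame: the origin (TCP) lies on the centre line of the jaws, within the pads' length; the fingertips stand 17 mm ahead of it and the grasp point (between the pads) lies 2 mm behind it (ctrl.tip_extent is the distance from the TCP to the fingertips, in m); z points along the fingers, y is the line along which they close (so a half turn about z gives the same grasp; the last joint's range is limited). The gripper opens to 85 mm and grips with 20 to 120 N. Pads are 22 mm wide; open, the fingers measure 114 mm over their backs; the gripper's body (76 mm by 85 mm) begins 54 mm behind the grasp point. The pads swing forward as they close: fully open they stand 13 mm farther back than shut.
Start: joints at [52.466, 10.359, 92.074, -0, 77.567, -11.82], TCP at [0.249, 0.518, 0.248] pointing down, gripper open.
Joint ranges: [-171.53, 171.53], [-51.25, 118.39], [17.06, 147.69], [-65.23, 245.23], [0, 150.52], [-178.68, 178.68]. Speed limits (degrees/s): [147.25, 147.25, 172.46, 180, 180, 180].

## Interface

Orientations are given as a 3x3 rotation matrix whose columns are the frame's x, y, z axes.
In Python, from plant import ctrl, optics, masks_of, place_of gives the robot as it stands. The module is installed in compiled form; this text tells all that it offers.
- The arm moves only by the tool play_rows, never from a script. Its argument "targets" is a list of rows, each a list of 5 numbers: the finger opening in mm, from 0 to 85.4, then the shift along the tool's x, y, z in mm, then the turn about the tool's z in rad. A call has 1 to 8 rows; each row shifts and turns the commanded pose from where the row before left it, along the tool's axes as they then stand; what a row does not reach is not made up. A row lasts 1/10 s, in which the tool goes at most 50 mm and 8.59 degrees, less where a joint would pass 70% of its speed; a pose out of reach is approached as far as the arm can. A call with a gripper value outside its range is refused whole. The fingers move at their own pace and stop on an object; the grip force is fixed at half the most. Time passes only in rows, so rows that do not move let the fingers close. It gives the time, the measured TCP pose, the force, the opening and the grip force at its end, in the units of the state.
- ctrl.get_state(): the state, without advancing time (a new reading comes with each control period).
- optics.camera(name): name is "side" or "top" or "wrist"; returns a dict with "image" (384x512x3 uint8, red, green, blue), "depth" (384x512 float32, m along the optical axis (not along the pixel's ray), 0 where there is no reading), "camera_matrix" (3x3 intrinsics, pixels), "R" (3x3) and "t" (3): a world point X has camera coordinates R X + t. Camera axes: x right, y down, z forward; pixel columns grow to the right and rows downward; lengths in m; the calibration is good to about 2 mm. The wrist camera is an equidistant fisheye: a pixel r from the principal point sees the ray r / f radians off the axis. A picture is of the moment at which its call begins.
- ctrl.finish_job(): hands the job in; it is judged then, once.
Trained networks look in a picture, given as the dict that the camera call returned (one of the last four; its "shot" number tells which), for a name from the list of things; names that differ only in an ending like _2 or _b are one class to them, and where a whole thing is asked for, a point or a joint stands for the part that bears it (a point fixed in the world has none). Each returns a list of dicts, best first, with "conf" (0 to 1); they miss things now and then, are a little off and sometimes report something else, mostly with a low value. They report only what shows in the picture. A call takes as long as a camera call. They do not tell look-alikes from the thing itself.
- masks_of(picture, target): "mask" (384x512 bool, what is visible of it).
- place_of(picture, target): "position" ([x, y, z] in m, in world coordinates, good to about 4 mm: a listed point, or the origin of a listed thing).
The state is a dict: "time_s": time; "q": joint angles; "joint_velocities": joint speeds; "effort": joint torques, N m; "tool_pos": TCP position; "tcp_rot": TCP orientation; "contact_force": force on the tool from outside, world axes, zero at the start; "moment": the same for the moment, N m; "grip_width": finger opening in m; "grip_force": force on a finger pad.
Only numpy, scipy, OpenCV 4.12 (cv2) and the standard library are available. Lean on these libraries where they do the work, as an engineer would, in place of code of your own. Each camera call takes 0.05 s, during which the arm holds its last target. There are 200 camera calls.

## Working session

There is one attempt and no reset: what is moved stays moved. The work goes in short steps, Python scripts to look and compute and a tool call to move; the robot and the scene stay as the last step left them, time stands still between calls to the robot, and variables do not carry over. Pictures are saved under pics/ and viewed, at most 14 in all, crops included, and the job is handed in when it is done.

Besides the shell and the picture viewer there is one more tool, called after ">>>" as a command line: name --pt "numbers of a row" for each row, then --argument value for the rest. play_rows: Moves the arm, as the interface text tells. Its arguments: {"type":"object","properties":{"targets":{"type":"array"}},"required":["targets"]}

```bash
mkdir -p pics
cat > h.py <<'E'
import numpy as np, cv2
from plant import ctrl, optics, masks_of, place_of
def save(p,n): cv2.imwrite('pics/'+n,cv2.cvtColor(p['image'],cv2.COLOR_RGB2BGR))
def cloud(p):
    d=p['depth']; K=p['camera_matrix']; v,u=np.mgrid[:384,:512]
    c=np.stack([(u-K[0,2])/K[0,0]*d,(v-K[1,2])/K[1,1]*d,d],-1)
    return (c-p['t'])@p['R']
E
python3 - <<'E'
from h import *
s=ctrl.get_state(); print({k:np.round(v,3).tolist() for k,v in s.items()}, ctrl.tip_extent)
a=optics.camera('top');b=optics.camera('side')
save(a,'top0.png');save(b,'side0.png')
np.savez('top0.npz',**a);np.savez('side0.npz',**b)
for p in (a,b):
  print(p['camera_matrix'].tolist(),(-p['R'].T@p['t']).round(3),p['R'].round(2).tolist())
  for n in 'tea_box tall_mill spice_jar_a honey_jar short_mill insert_square insert_wide insert_narrow_a'.split():
    print(n,[(np.round(r['position'],3).tolist(),round(r['conf'],2)) for r in place_of(p,n)])
E
```

```text
{'time_s': 0.0, 'q': [52.466, 10.401, 92.131, -0.001, 77.566, -11.819], 'joint_velocities': [0.006, -0.091, -0.129, 0.107, -0.068, -0.051], 'effort': [0.002, -44.487, -35.134, -0.0, 0.009, 0.0], 'tool_pos': [0.249, 0.518, 0.247], 'tcp_rot': [[-0.901, 0.434, -0.001], [0.434, 0.901, -0.001], [0.0, -0.002, -1.0]], 'contact_force': [0.222, 0.361, 0.206], 'moment': [-0.044, -0.014, 0.071], 'grip_force': 0.0, 'grip_width': 0.085} 0.017
[[481.8217079993467, 0.0, 252.57009588383687], [0.0, 481.8217079993467, 191.50093124681416], [0.0, 0.0, 1.0]] [ 0.259 -0.015  1.336] [[-0.02, -1.0, 0.01], [-0.99, 0.02, -0.15], [0.15, -0.01, -0.99]]
tea_box [([0.543, -0.307, 0.0], 0.92)]
tall_mill [([0.424, -0.308, -0.001], 0.69)]
spice_jar_a [([0.425, -0.2, 0.002], 0.86), ([0.31, -0.144, -0.0], 0.72), ([0.519, -0.194, 0.002], 0.59), ([0.36, 0.014, -0.0], 0.52)]
honey_jar [([0.531, -0.08, 0.004], 0.98)]
short_mill [([0.412, -0.077, -0.001], 0.66)]
insert_square [([0.522, 0.173, 0.008], 0.77)]
insert_wide [([0.499, 0.263, 0.008], 0.67)]
insert_narrow_a [([0.433, 0.153, 0.007], 0.84), ([0.418, 0.246, 0.008], 0
[... 164 characters left out ...]
, 0.41, -0.87], [-0.45, -0.75, -0.49]]
tea_box [([0.545, -0.309, 0.0], 0.83)]
tall_mill [([0.424, -0.308, 0.005], 0.81), ([0.503, 0.264, 0.007], 0.37)]
spice_jar_a [([0.314, -0.14, 0.0], 0.96), ([0.426, -0.196, 0.003], 0.87), ([0.524, -0.192, 0.0], 0.87), ([0.36, 0.017, -0.002], 0.77)]
honey_jar [([0.534, -0.076, -0.001], 0.91), ([0.431, 0.152, 0.004], 0.65)]
short_mill [([0.41, -0.081, -0.002], 0.91)]
insert_square [([0.52, 0.171, 0.009], 0.55)]
insert_wide [([0.499, 0.266, 0.006], 0.67), ([0.521, -0.197, -0.0], 0.63), ([0.424, -0.307, -0.001], 0.27)]
insert_narrow_a [([0.43, 0.155, 0.008], 0.9), ([0.411, -0.078, -0.001], 0.73), ([0.411, 0.241, 0.006], 0.64), ([0.424, -0.312, 0.002], 0.21)]
```

View pics/top0.png

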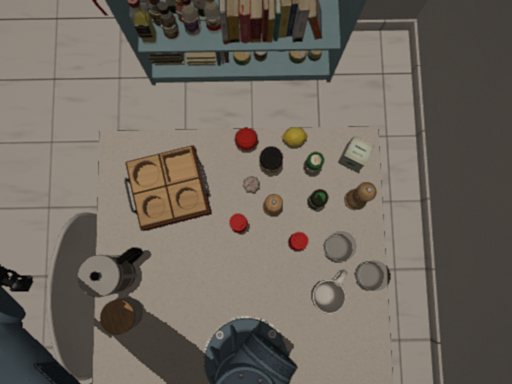

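View pics/side0.png

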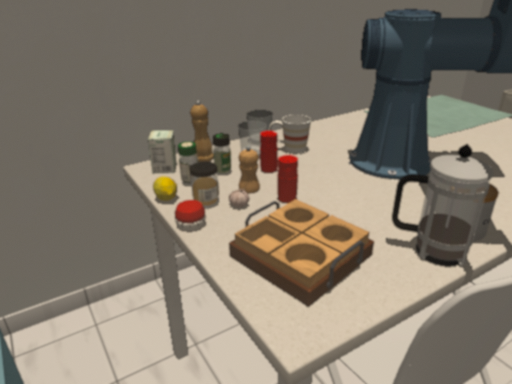

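The top view shows the caddy at about (168,188), the tea box (355,153), tall mill (361,194), green-capped jar (315,161) and black-capped jar with sticker (318,199). The red look-alikes are at (299,241) and (239,222). A steel loop shows at (130,193), and the side view shows one at (263,213). Next I refine positions and yaws with the depth clouds.

Run:
```python
from h import *
a=dict(np.load('top0.npz'));b=dict(np.load('side0.npz'))
P=cloud(a);Q=cloud(b)
def near(P,c,r,z0,z1):
    m=(np.hypot(P[...,0]-c[0],P[...,1]-c[1])<r)&(P[...,2]>z0)&(P[...,2]<z1); return m
def rect(pts):
    r=cv2.minAreaRect((pts[:,:2]*1000).astype(np.float32)); return np.round(r[0],1),np.round(r[1],1),round(r[2],1)
for n,c,z0,z1 in [('tea',(.544,-.308),.09,.12),('mill',(.424,-.308),.12,.162),('A',(.425,-.198),.098,.12),('B',(.522,-.193),.098,.12)]:
    for X,l in((P,'top'),(Q,'side')):
        p=X[near(X,c,.055,z0,z1)]
        if len(p)<5: print(n,l,len(p));continue
        ctr,rad=cv2.minEnclosingCircle((p[:,:2]*1000).astype(np.float32))
        print(n,l,len(p),'rect',rect(p),'circ',np.round(ctr,1),round(rad,1),'zmax',p[:,2].max().round(4))
for X,l in((P,'top'),(Q,'side')):
    print('inserts',l,rect(X[near(X,(.467,.209),.15,.048,.059)]))
    p=X[near(X,(.467,.209),.2,.062,.08)]; print('loops',len(p),(p*1000).round().tolist()[::max(1,len(p)//14)])
# tall stuff
for X in (P,Q):
  m=(X[...,2]>.12)&(X[...,0]>.15)&(X[...,0]<.95)&(abs(X[...,1])<.45); p=X[m]
  H={}
  for q in p: k=tuple((q[:2]//.06).astype(int)); H[k]=max(H.get(k,0),q[2])
  print({(round(k[0]*.06+.03,2),round(k[1]*.06+.03,2)):round(float(v),2) for k,v in sorted(H.items())})
```

```text
tea top 535 rect (array([ 546.9, -307. ]), array([60. , 62.5]), 61.3) circ [ 546.7 -306.6] 41.9 zmax 0.1069
tea side 270 rect (array([ 544.5, -304.4]), array([62.5, 60.3]), 60.7) circ [ 544.3 -303. ] 41.3 zmax 0.1012
mill top 307 rect (array([ 431.2, -309.5]), array([48.7, 46.8]), 19.7) circ [ 431.3 -309.9] 25.1 zmax 0.1618
mill side 260 rect (array([ 433.1, -299. ]), array([31.8, 49.2]), 64.8) circ [ 429.6 -306.6] 25.1 zmax 0.1614
A top 229 rect (array([ 423.7, -197.6]), array([41.9, 43.7]), 42.4) circ [ 423.7 -198. ] 22.4 zmax 0.1092
A side 116 rect (array([ 421.2, -197.3]), array([45.3, 41.7]), 56.0) circ [ 421.8 -197.4] 23.4 zmax 0.106
B top 234 rect (array([ 521.7, -190. ]), array([42.4, 43.9]), 88.0) circ [ 521.8 -190. ] 22.6 zmax 0.1119
B side 137 rect (array([ 520.4, -188.4]), array([45. , 43.6]), 57.3) circ [ 519.1 -189.2] 23.9 zmax 0.1066
inserts top (array([470.1, 208. ]), array([179.2, 208.1]), 13.5)
loops 155 [[536.0, 117.0, 63.0], [519.0, 117.0, 65.0], [505.0, 114.0, 68.0], [494.0, 109.0, 65.0], [484.0, 317.0, 66.0], [477.0, 103.0, 71.0], [473.0, 311.0, 67.0], [468.0, 3
[... 1026 characters left out ...]
0.33), np.float64(0.27)): 0.15, (np.float64(0.39), np.float64(-0.33)): 0.16, (np.float64(0.39), np.float64(-0.27)): 0.15, (np.float64(0.45), np.float64(-0.33)): 0.17, (np.float64(0.45), np.float64(-0.27)): 0.16}
{(np.float64(0.21), np.float64(0.27)): 0.18, (np.float64(0.21), np.float64(0.33)): 0.22, (np.float64(0.21), np.float64(0.39)): 0.19, (np.float64(0.27), np.float64(0.27)): 0.18, (np.float64(0.27), np.float64(0.33)): 0.22, (np.float64(0.27), np.float64(0.39)): 0.19, (np.float64(0.33), np.float64(0.27)): 0.14, (np.float64(0.39), np.float64(-0.33)): 0.16, (np.float64(0.39), np.float64(-0.27)): 0.15, (np.float64(0.45), np.float64(-0.33)): 0.17, (np.float64(0.45), np.float64(-0.27)): 0.16}
```

```bash
cat > plan.py <<'E'
import sys,json
from h import *
# args: opening, waypoints x,y,z(mm),phi(deg of tool y) or phi='-' ; rows from measured pose
def go(op,wps,step=45):
    s=ctrl.get_state(); p=np.array(s['tool_pos'])*1000; R=np.array(s['tcp_rot']); rows=[]
    phi=np.degrees(np.arctan2(R[1,1],R[0,1]))
    print('t',round(s['time_s'],2),'pos',p.round(1),'phi',phi.round(2),'w',round(s['grip_width']*1000,1),'gf',round(s['grip_force'],1),'F',np.round(s['contact_force'],1))
    for x,y,z,f in wps:
        d=np.array([x,y,z])-p; df=f-phi
        n=max(1,int(np.ceil(max(np.linalg.norm(d)/step,abs(df)/8.3))))
        tgt0=p.copy()
        for i in range(n):
            e=tgt0+d*(i+1)/n-p; c=np.radians(phi); ty=np.array([np.cos(c),np.sin(c)]); tx=np.array([-np.sin(c),np.cos(c)])
            r=[op,round(float(e[:2]@tx)),round(float(e[:2]@ty)),round(-e[2]),round(-np.radians(df)/n,3)]
            rows.append(r); p=p+np.r_[r[1]*tx+r[2]*ty,-r[3]]; phi-=np.degrees(r[4])
    for i in range(0,len(rows),8): print(json.dumps(rows[i:i+8]).replace(' ',''))
if __name__=='__main__':
    go(float(sys.argv[1]),[tuple(map(float,a.split(','))) for a in sys.argv[3:]],float(sys.argv[2]))
E
python3 plan.py 85 45 420,440,260,64.3 545.5,-305.5,230,61
```

```text
t 0.9 pos [249.5 518.1 248.3] phi 64.29 w 85.4 gf 0.0 F [ 0.3 -0.3  0.9]
[[85.0,-38,1,-2,-0.0],[85.0,-37,0,-3,-0.0],[85.0,-38,1,-2,-0.0],[85.0,-37,1,-2,-0.0],[85.0,-38,1,-3,-0.0],[85.0,-26,-36,2,0.003],[85.0,-25,-37,2,0.003],[85.0,-26,-36,1,0.003]]
[[85.0,-26,-36,2,0.003],[85.0,-26,-36,2,0.003],[85.0,-27,-36,2,0.003],[85.0,-26,-36,1,0.003],[85.0,-26,-35,2,0.003],[85.0,-27,-36,2,0.003],[85.0,-26,-36,2,0.003],[85.0,-27,-35,2,0.003]]
[[85.0,-27,-36,1,0.003],[85.0,-27,-35,2,0.003],[85.0,-27,-35,2,0.003],[85.0,-27,-36,2,0.003],[85.0,-27,-35,2,0.003],[85.0,-28,-35,1,0.003]]
```

>>> play_rows --pt "85 -38 1 -2 0" --pt "85 -37 0 -3 0" --pt "85 -38 1 -2 0" --pt "85 -37 1 -2 0" --pt "85 -38 1 -3 0" --pt "85 -26 -36 2 0.003" --pt "85 -25 -37 2 0.003" --pt "85 -26 -36 1 0.003"

```text
time_s: 1.7
tool_pos: [0.4423, 0.3068, 0.2548]
tcp_rot: [[-0.897, 0.442, -0.001], [0.442, 0.897, -0.0], [0.0, -0.0, -1.0]]
contact_force: [0.9, -0.0, 1.1]
grip_width: 0.0848
grip_force: 0.0
```

>>> play_rows --pt "85 -26 -36 2 0.003" --pt "85 -26 -36 2 0.003" --pt "85 -27 -36 2 0.003" --pt "85 -26 -36 1 0.003" --pt "85 -26 -35 2 0.003" --pt "85 -27 -36 2 0.003" --pt "85 -26 -36 2 0.003" --pt "85 -27 -35 2 0.003"

```text
time_s: 2.5
tool_pos: [0.5015, -0.0439, 0.2405]
tcp_rot: [[-0.886, 0.464, 0.001], [0.464, 0.886, -0.0], [-0.001, 0.0, -1.0]]
contact_force: [0.5, -0.6, -0.4]
grip_width: 0.0851
grip_force: 0.0
```

>>> play_rows --pt "85 -27 -36 1 0.003" --pt "85 -27 -35 2 0.003" --pt "85 -27 -35 2 0.003" --pt "85 -27 -36 2 0.003" --pt "85 -27 -35 2 0.003" --pt "85 -28 -35 1 0.003" --pt "85 0 0 0 0" --pt "85 0 0 0 0"

```text
time_s: 3.3
tool_pos: [0.5453, -0.3064, 0.2296]
tcp_rot: [[-0.877, 0.481, -0.001], [0.481, 0.877, 0.001], [0.001, 0.001, -1.0]]
contact_force: [-0.2, 0.3, -0.7]
grip_width: 0.0849
grip_force: 0.0
```

```bash
python3 plan.py 85 30 545.5,-305.5,66,61
python3 - <<'E'
from h import *
w=optics.camera('wrist'); save(w,'w1.png')
for n in ('tea_box','spice_jar_a','tall_mill'): print(n,[(np.round(r['position'],4).tolist(),round(r['conf'],2)) for r in place_of(w,n)])
E
```

```text
t 3.3 pos [ 545.3 -306.4  229.6] phi 61.26 w 84.9 gf 0.0 F [-0.2  0.3 -0.7]
[[85.0,0,0,27,0.001],[85.0,0,0,28,0.001],[85.0,0,0,27,0.001],[85.0,0,1,27,0.001],[85.0,0,0,27,0.001],[85.0,0,0,28,0.001]]
tea_box [([0.5476, -0.3066, -0.0017], 0.85), ([0.4244, -0.3119, -0.0002], 0.64)]
spice_jar_a [([0.4183, -0.1982, 0.0005], 0.73), ([0.5253, -0.1875, -0.0015], 0.66)]
tall_mill [([0.4241, -0.3086, 0.0023], 0.85)]
```

>>> play_rows --pt "85 0 0 28 0.001" --pt "85 0 0 28 0.001" --pt "85 -1 0 28 0.001" --pt "85 0 1 28 0.001" --pt "85 0 0 28 0.001" --pt "85 0 0 23 0" --pt "85 0 0 0 0" --pt "30 0 0 0 0"

```text
time_s: 4.3
tool_pos: [0.5474, -0.3045, 0.0678]
tcp_rot: [[-0.876, 0.483, -0.0], [0.483, 0.876, 0.0], [0.0, 0.0, -1.0]]
contact_force: [0.3, -0.8, 0.4]
grip_width: 0.0729
grip_force: 0.0
```

>>> play_rows --pt "30 0 0 0 0" --pt "30 0 0 0 0" --pt "30 0 0 0 0" --pt "30 0 0 0 0"

```text
time_s: 4.7
tool_pos: [0.5483, -0.3061, 0.0694]
tcp_rot: [[-0.875, 0.484, 0.003], [0.484, 0.875, -0.002], [-0.003, -0.0, -1.0]]
contact_force: [0.6, 1.4, 7.0]
grip_width: 0.0626
grip_force: 66.1
```

```bash
python3 plan.py 30 40 545,-305,170,61
python3 - <<'E'
from h import *
b=optics.camera('side'); save(b,'s2.png')
E
```

```text
t 4.7 pos [ 548.3 -306.1   69.4] phi 61.08 w 62.6 gf 66.1 F [0.6 1.4 7. ]
[[30.0,1,0,-34,0.0],[30.0,1,0,-33,0.0],[30.0,1,-1,-34,0.0]]
```

>>> play_rows --pt "30 0 0 -10 0" --pt "30 0 0 -25 0" --pt "30 0 0 -35 0" --pt "30 0 0 -40 0" --pt "30 0 0 -20 0" --pt "30 0 0 0 0"

```text
time_s: 5.35
tool_pos: [0.5488, -0.3069, 0.2023]
tcp_rot: [[-0.875, 0.484, 0.006], [0.484, 0.875, -0.005], [-0.008, -0.002, -1.0]]
contact_force: [-0.3, -0.3, -0.6]
grip_width: 0.0624
grip_force: 65.7
```

```bash
python3 - <<'E'
from h import *
a=optics.camera('top');b=optics.camera('side'); save(b,'s3.png')
for p in (a,b): print([(np.round(r['position'],4).tolist(),round(r['conf'],2)) for r in place_of(p,'tea_box')])
E
python3 plan.py 30 45 523,175,205,13.4
```

```text
[]
[([0.5461, -0.3043, 0.1313], 0.56)]
t 5.55 pos [ 546.  -304.6  195.3] phi 61.07 w 62.7 gf 65.7 F [ 0.7 -1.  -1.1]
[[30.0,23,37,-1,0.076],[30.0,26,35,-1,0.076],[30.0,28,34,-1,0.076],[30.0,31,31,-1,0.076],[30.0,33,28,0,0.076],[30.0,35,26,-1,0.076],[30.0,37,24,-1,0.076],[30.0,38,20,-1,0.076]]
[[30.0,40,17,-1,0.076],[30.0,42,15,-1,0.076],[30.0,42,11,-1,0.076]]
```

View pics/s3.png

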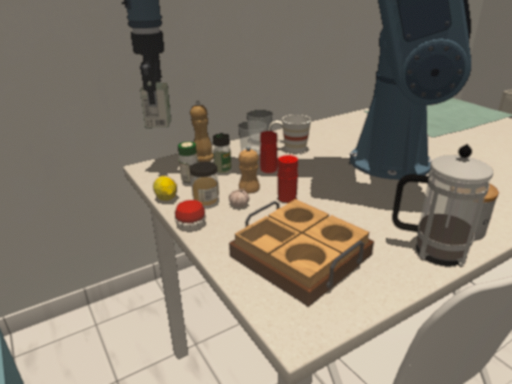

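The box hangs upright in the gripper at (155,105). Moving it over the square well.

>>> play_rows --pt "30 23 37 -3 0.076" --pt "30 26 35 -3 0.076" --pt "30 28 34 -2 0.076" --pt "30 31 31 -1 0.076" --pt "30 33 28 0 0.076" --pt "30 35 26 -1 0.076" --pt "30 37 24 0 0.076" --pt "30 38 20 0 0.076"

```text
time_s: 6.35
tool_pos: [0.5289, 0.0451, 0.2055]
tcp_rot: [[-0.439, 0.898, -0.003], [0.898, 0.439, 0.0], [0.002, -0.003, -1.0]]
contact_force: [0.6, 0.4, -1.0]
grip_width: 0.0628
grip_force: 65.9
```

>>> play_rows --pt "30 40 17 0 0.076" --pt "30 42 15 0 0.076" --pt "30 42 11 0 0.076" --pt "30 0 0 0 0" --pt "30 0 0 0 0"

```text
time_s: 6.85
tool_pos: [0.5228, 0.1752, 0.2055]
tcp_rot: [[-0.231, 0.973, -0.003], [0.973, 0.231, -0.001], [0.0, -0.003, -1.0]]
contact_force: [0.0, -1.2, -1.6]
grip_width: 0.0628
grip_force: 65.9
```

```bash
python3 plan.py 30 25 523,175,115,13.4
python3 - <<'E'
from h import *
a=optics.camera('top');b=optics.camera('side'); w=optics.camera('wrist')
cv2.imwrite('pics/c4.png',cv2.cvtColor(np.hstack([cv2.resize(a['image'][110:260,90:240],(400,400)),cv2.resize(b['image'][100:320,200:420],(400,400))]),cv2.COLOR_RGB2BGR))
for p in (a,b,w): print([(np.round(r['position'],4).tolist(),round(r['conf'],2)) for n in ('tea_box','insert_square') for r in place_of(p,n) ])
for p in (a,b):
  P=cloud(p); m=(abs(P[...,0]-.523)<.06)&(abs(P[...,1]-.175)<.06)&(P[...,2]>.115)&(P[...,2]<.2)
  print(m.sum(),P[m].min(0).round(3))
E
```

```text
t 6.85 pos [522.8 175.2 205.5] phi 13.37 w 62.8 gf 65.9 F [ 0.  -1.2 -1.6]
[[30.0,0,0,23,-0.0],[30.0,0,0,22,-0.0],[30.0,0,0,23,-0.0],[30.0,0,0,23,-0.0]]
[([0.5199, 0.1744, 0.1387], 0.49), ([0.5235, 0.1733, 0.0111], 0.79)]
[([0.5237, 0.1751, 0.0104], 0.72)]
[([0.5255, 0.1783, 0.1344], 0.85), ([0.5198, 0.1748, 0.0071], 0.76)]
77 [0.489 0.14  0.135]
1568 [0.485 0.152 0.136]
```

View pics/c4.png

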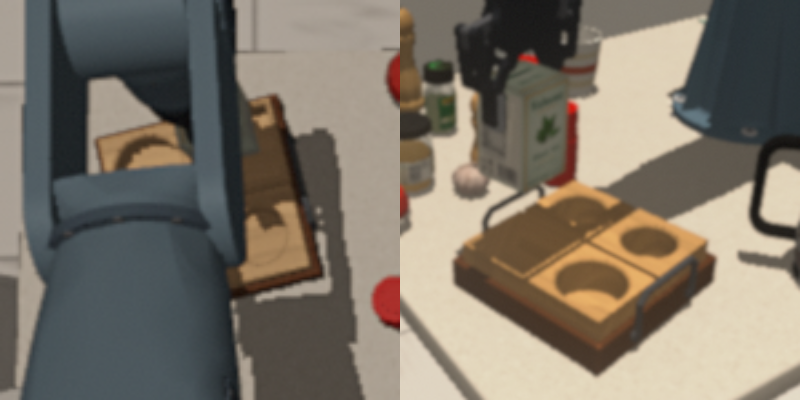

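The box is centred over the square well, about 0.136 m up. Lowering it.

>>> play_rows --pt "30 0 0 25 0" --pt "30 0 0 25 0" --pt "30 0 0 20 0" --pt "30 0 0 15 0" --pt "30 0 0 15 0" --pt "30 0 0 10 0" --pt "30 0 0 5 0" --pt "30 0 0 0 0"

```text
time_s: 8.1
tool_pos: [0.5238, 0.1745, 0.0918]
tcp_rot: [[-0.228, 0.974, -0.001], [0.974, 0.228, -0.0], [0.0, -0.001, -1.0]]
contact_force: [-0.1, -0.2, -1.1]
grip_width: 0.0627
grip_force: 65.9
```

>>> play_rows --pt "30 0 0 2 0" --pt "30 0 0 2 0" --pt "30 0 0 1 0" --pt "30 0 0 1 0" --pt "30 0 0 0 0"

```text
time_s: 8.6
tool_pos: [0.524, 0.1745, 0.0863]
tcp_rot: [[-0.228, 0.974, 0.0], [0.974, 0.228, 0.0], [0.0, 0.0, -1.0]]
contact_force: [0.0, -0.3, -1.1]
grip_width: 0.0625
grip_force: 65.9
```

>>> play_rows --pt "30 0 0 1 0" --pt "30 0 0 1 0" --pt "30 0 0 0 0"

```text
time_s: 8.9
tool_pos: [0.5239, 0.1745, 0.0841]
tcp_rot: [[-0.228, 0.974, -0.0], [0.974, 0.228, -0.0], [0.0, -0.0, -1.0]]
contact_force: [-0.4, 0.3, 0.2]
grip_width: 0.0624
grip_force: 65.9
```

>>> play_rows --pt "30 0 0 1 0" --pt "30 0 0 0 0"

```text
time_s: 9.1
tool_pos: [0.5241, 0.1746, 0.0834]
tcp_rot: [[-0.228, 0.974, 0.0], [0.974, 0.228, 0.0], [0.0, 0.0, -1.0]]
contact_force: [-0.1, 0.2, -0.1]
grip_width: 0.0627
grip_force: 65.8
```

>>> play_rows --pt "30 0 0 1 0" --pt "30 0 0 0 0"

```text
time_s: 9.3
tool_pos: [0.5241, 0.1747, 0.0834]
tcp_rot: [[-0.228, 0.974, 0.0], [0.974, 0.228, 0.0], [0.0, 0.0, -1.0]]
contact_force: [-3.5, 0.2, 9.3]
grip_width: 0.0622
grip_force: 66.8
```

>>> play_rows --pt "30 0 0 1 0" --pt "30 0 0 0 0"

```text
time_s: 9.5
tool_pos: [0.5242, 0.1747, 0.0834]
tcp_rot: [[-0.228, 0.974, 0.0], [0.974, 0.228, -0.0], [-0.0, -0.0, -1.0]]
contact_force: [-8.5, -0.4, 16.8]
grip_width: 0.0629
grip_force: 67.7
```

>>> play_rows --pt "30 0 0 -2 0" --pt "66 0 0 0 0" --pt "72 0 0 0 0" --pt "80 0 0 0 0" --pt "80 0 0 0 0" --pt "80 0 0 -15 0" --pt "80 0 0 -35 0" --pt "85 0 0 -40 0"

```text
time_s: 10.3
tool_pos: [0.523, 0.1744, 0.1739]
tcp_rot: [[-0.228, 0.974, -0.003], [0.974, 0.228, -0.0], [0.0, -0.003, -1.0]]
contact_force: [0.1, -0.3, -0.4]
grip_width: 0.0848
grip_force: 0.0
```

```bash
python3 plan.py 85 45 520,170,290,13.4 429,-308,260,64
python3 - <<'E'
from h import *
b=optics.camera('side'); save(b,'s5.png')
P=cloud(b)
m=(abs(P[...,0]-.523)<.05)&(abs(P[...,1]-.175)<.05)&(P[...,2]>.09)&(P[...,2]<.13)
p=P[m]; print(np.percentile(p[:,2],[5,50,95]).round(4), cv2.minAreaRect((p[:,:2]*1000).astype(np.float32)))
E
```

```text
t 10.3 pos [523.  174.4 173.9] phi 13.17 w 84.8 gf 0.0 F [ 0.1 -0.3 -0.4]
[[85.0,-1,-1,-39,-0.001],[85.0,-1,-2,-38,-0.001],[85.0,-2,-1,-39,-0.001],[85.0,-40,-18,3,-0.08],[85.0,-39,-21,2,-0.08],[85.0,-37,-25,3,-0.08],[85.0,-35,-27,3,-0.08],[85.0,-33,-30,3,-0.08]]
[[85.0,-30,-32,2,-0.08],[85.0,-27,-35,3,-0.08],[85.0,-25,-36,3,-0.08],[85.0,-21,-39,2,-0.08],[85.0,-19,-40,3,-0.08],[85.0,-15,-42,3,-0.08]]
[0.0927 0.1121 0.1143] ((524.1318359375, 176.60653686523438), (62.44816589355469, 63.91049575805664), 14.202422142028809)
```

View pics/s5.png

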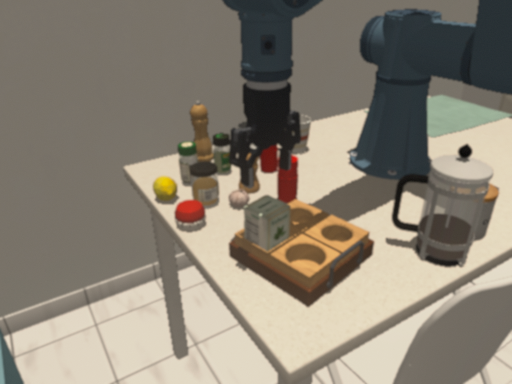

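Tea is seated: its top is at 0.1135 m and its yaw matches. Next is the mill.

```bash
python3 plan.py 85 46 520,170,290,13.4 427,-308,270,13.4
```

```text
t 10.35 pos [527.6 175.1 182.4] phi 13.2 w 85.0 gf 0.0 F [4.4 1.5 4.3]
[[85.0,-1,-3,-36,-0.001],[85.0,-1,-3,-36,-0.001],[85.0,-1,-3,-36,-0.001],[85.0,-40,-18,2,-0.0],[85.0,-41,-18,2,-0.0],[85.0,-40,-19,2,-0.0],[85.0,-40,-18,1,-0.0],[85.0,-41,-18,2,-0.0]]
[[85.0,-40,-18,2,-0.0],[85.0,-40,-19,2,-0.0],[85.0,-41,-18,2,-0.0],[85.0,-40,-18,2,-0.0],[85.0,-40,-18,2,-0.0],[85.0,-41,-19,1,-0.0]]
```

>>> play_rows --pt "85 -1 -3 -36 0" --pt "85 -1 -3 -36 0" --pt "85 -1 -3 -36 0" --pt "85 -40 -18 2 0" --pt "85 -41 -18 2 0" --pt "85 -40 -19 2 0" --pt "85 -40 -18 1 0" --pt "85 -41 -18 2 0"

```text
time_s: 11.15
tool_pos: [0.473, -0.0493, 0.2735]
tcp_rot: [[-0.229, 0.974, 0.002], [0.974, 0.229, -0.001], [-0.001, 0.002, -1.0]]
contact_force: [0.1, -0.7, 0.5]
grip_width: 0.0851
grip_force: 0.0
```

>>> play_rows --pt "85 -40 -18 2 0" --pt "85 -40 -19 2 0" --pt "85 -41 -18 2 0" --pt "85 -40 -18 2 0" --pt "85 -40 -18 2 0" --pt "85 -41 -19 1 0" --pt "85 0 0 0 0" --pt "85 0 0 0 0"

```text
time_s: 11.95
tool_pos: [0.4211, -0.3093, 0.2618]
tcp_rot: [[-0.226, 0.974, 0.0], [0.974, 0.226, 0.0], [0.0, 0.0, -1.0]]
contact_force: [-0.3, 0.3, -0.0]
grip_width: 0.0846
grip_force: 0.0
```

```bash
python3 - <<'E'
from h import *
w=optics.camera('wrist'); save(w,'w6.png'); b=optics.camera('side')
for p in(w,b): print([(np.round(r['position'],4).tolist(),round(r['conf'],2)) for r in place_of(p,'tall_mill')])
K=w['camera_matrix']; v,u=np.mgrid[:384,:512]; x=u-K[0,2]; y=v-K[1,2]; r=np.hypot(x,y)+1e-9; th=r/K[0,0]; d=w['depth']
t=np.tan(np.minimum(th,1.4)); c=np.stack([x/r*t*d,y/r*t*d,d],-1); P=(c-w['t'])@w['R']
for z0,z1 in [(.03,.12),(.12,.135),(.135,.15),(.15,.159),(.162,.175)]:
  m=(np.hypot(P[...,0]-.427,P[...,1]+.308)<.05)&(P[...,2]>z0)&(P[...,2]<z1)&(d>0); p=P[m]
  if len(p)>3: print(z0,len(p),p.mean(0).round(4),np.round(cv2.minEnclosingCircle((p[:,:2]*1000).astype(np.float32))[0],1))
Q=cloud(b)
for z0,z1 in [(.003,.02),(.1,.13),(.135,.15)]:
  m=(np.hypot(Q[...,0]-.427,Q[...,1]+.308)<.045)&(Q[...,2]>z0)&(Q[...,2]<z1); p=Q[m]
  print('side',z0,len(p),p.mean(0).round(4))
E
python3 plan.py 85 30 429,-308,136,13.4
```

```text
[([0.4235, -0.3092, 0.0009], 0.61)]
[([0.4249, -0.307, 0.0032], 0.9)]
0.03 769 [ 0.421  -0.2946  0.0621] [ 426.1 -309. ]
0.12 112 [ 0.4226 -0.292   0.1246] [ 424.6 -300.9]
0.135 811 [ 0.4257 -0.3026  0.1452] [ 429.2 -311.2]
0.15 1435 [ 0.4283 -0.3085  0.155 ] [ 428.5 -311. ]
0.162 183 [ 0.4293 -0.3102  0.1678] [ 429.5 -310.8]
side 0.003 96 [ 0.4287 -0.2859  0.0119]
side 0.1 167 [ 0.4347 -0.2941  0.1155]
side 0.135 105 [ 0.4354 -0.2948  0.1427]
t 12.15 pos [ 421.9 -307.3  261.6] phi 13.28 w 85.3 gf 0.0 F [ 0.8  0.3 -0.4]
[[85.0,0,1,25,-0.0],[85.0,-1,2,25,-0.0],[85.0,0,1,25,-0.0],[85.0,-1,1,26,-0.0],[85.0,0,2,25,-0.0]]
```

View pics/w6.png

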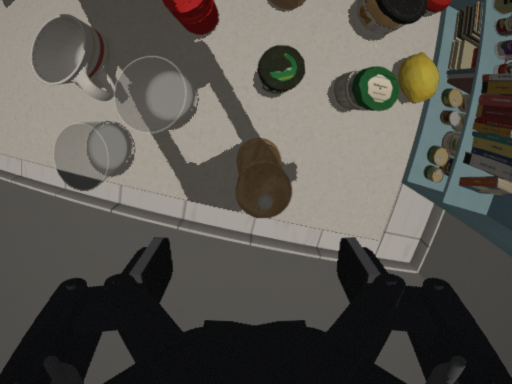

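The mill stands upright with its head at (263,190) in the wrist view, i.e. about (0.429,-0.310). Descending on the head.

>>> play_rows --pt "85 -1 2 25 0" --pt "85 -1 2 25 0" --pt "85 -1 2 25 0" --pt "85 0 0 26 0" --pt "85 0 0 25 0" --pt "85 0 0 0 0" --pt "30 0 0 0 0" --pt "30 0 0 0 0"

```text
time_s: 12.95
tool_pos: [0.429, -0.3105, 0.1371]
tcp_rot: [[-0.229, 0.973, 0.002], [0.973, 0.229, -0.002], [-0.002, 0.001, -1.0]]
contact_force: [0.3, -0.1, -0.5]
grip_width: 0.0585
grip_force: 0.0
```

>>> play_rows --pt "30 0 0 0 0" --pt "30 0 0 0 0" --pt "30 0 0 0 0" --pt "30 0 0 0 0" --pt "30 0 0 0 0"

```text
time_s: 13.45
tool_pos: [0.4289, -0.3113, 0.1376]
tcp_rot: [[-0.228, 0.974, 0.002], [0.974, 0.228, -0.003], [-0.003, 0.002, -1.0]]
contact_force: [-1.2, 0.4, 5.8]
grip_width: 0.0457
grip_force: 61.0
```

Run:
```python
from h import *
b=optics.camera('side'); w=optics.camera('wrist')
cv2.imwrite('pics/c7.png',cv2.cvtColor(np.hstack([cv2.resize(b['image'][60:200,140:260],(480,560)),w['image'][:,150:400].repeat(1,0)[:384] if 0 else cv2.resize(w['image'][120:330,160:360],(320,560))]),cv2.COLOR_RGB2BGR))
```

```text
(no output)
```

View pics/c7.png

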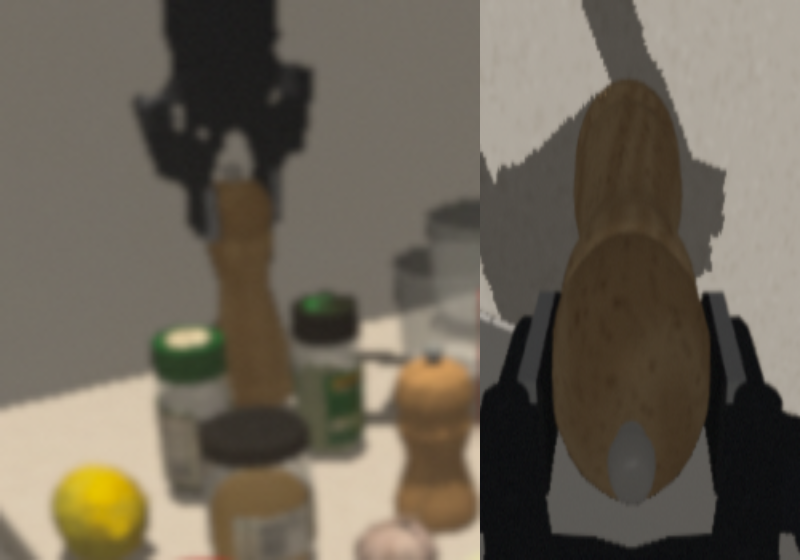

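The pads span the head with the tips just above the neck, so the grip looks sound. Lifting.

>>> play_rows --pt "30 0 0 -5 0" --pt "30 0 0 -15 0" --pt "30 0 0 -30 0" --pt "30 0 0 -40 0" --pt "30 0 0 -40 0" --pt "30 0 0 -20 0" --pt "30 0 0 0 0"

```text
time_s: 14.25
tool_pos: [0.4293, -0.3115, 0.2897]
tcp_rot: [[-0.228, 0.974, 0.005], [0.974, 0.228, -0.006], [-0.007, 0.004, -1.0]]
contact_force: [0.3, -0.3, -2.0]
grip_width: 0.0456
grip_force: 61.8
```

```bash
python3 - <<'E'
from h import *
b=optics.camera('side'); save(b,'s8.png')
Q=cloud(b)
for z0 in np.arange(.12,.3,.02):
  m=(np.hypot(Q[...,0]-.427,Q[...,1]+.308)<.06)&(Q[...,2]>z0)&(Q[...,2]<z0+.02); p=Q[m]
  if len(p): print('side',z0.round(3),len(p),p.mean(0).round(4),p[:,2].min().round(3))
E
python3 plan.py 30 45 502,264.5,310,13.4
```

```text
side 0.14 62 [ 0.4364 -0.2895  0.1557] 0.151
side 0.16 160 [ 0.434  -0.2909  0.1694] 0.16
side 0.18 157 [ 0.4344 -0.2919  0.1902] 0.18
side 0.2 144 [ 0.4335 -0.2948  0.2098] 0.2
side 0.22 116 [ 0.4322 -0.2972  0.2299] 0.22
side 0.24 112 [ 0.4337 -0.2962  0.2502] 0.24
side 0.26 156 [ 0.4345 -0.2945  0.2701] 0.26
side 0.28 215 [ 0.4355 -0.2955  0.2905] 0.28
t 14.3 pos [ 428.4 -310.6  286.9] phi 13.18 w 45.3 gf 61.8 F [ 0.5  0.2 -2.5]
[[30.0,42,16,-2,-0.0],[30.0,42,15,-2,-0.0],[30.0,41,16,-1,-0.0],[30.0,42,15,-2,-0.0],[30.0,42,16,-2,-0.0],[30.0,42,16,-2,-0.0],[30.0,41,15,-1,-0.0],[30.0,42,16,-2,-0.0]]
[[30.0,42,15,-2,-0.0],[30.0,42,16,-2,-0.0],[30.0,42,16,-2,-0.0],[30.0,41,15,-1,-0.0],[30.0,42,16,-2,-0.0]]
```

>>> play_rows --pt "30 30 11 -5 0" --pt "30 42 15 -5 0" --pt "30 41 16 -5 0" --pt "30 42 15 -3 0" --pt "30 42 16 0 0" --pt "30 42 16 0 0" --pt "30 41 15 0 0" --pt "30 42 16 0 0"

```text
time_s: 15.1
tool_pos: [0.4702, 0.0327, 0.301]
tcp_rot: [[-0.228, 0.974, -0.003], [0.974, 0.228, 0.001], [0.001, -0.003, -1.0]]
contact_force: [1.7, -0.2, -1.2]
grip_width: 0.0453
grip_force: 61.8
```

>>> play_rows --pt "30 42 15 0 0" --pt "30 42 16 0 0" --pt "30 42 16 0 0" --pt "30 41 15 0 0" --pt "30 42 16 0 0" --pt "30 12 5 0 0" --pt "30 0 0 0 0" --pt "30 0 0 0 0"

```text
time_s: 15.9
tool_pos: [0.5011, 0.264, 0.3016]
tcp_rot: [[-0.228, 0.974, -0.003], [0.974, 0.228, -0.002], [-0.001, -0.003, -1.0]]
contact_force: [-0.6, -0.2, -2.1]
grip_width: 0.0454
grip_force: 62.1
```

```bash
python3 plan.py 30 30 502,264.5,210,13.4
```

```text
t 15.9 pos [501.1 264.  301.6] phi 13.19 w 45.4 gf 62.1 F [-0.6 -0.2 -2.1]
[[30.0,0,0,23,-0.001],[30.0,0,0,23,-0.001],[30.0,0,1,23,-0.001],[30.0,0,0,23,-0.001]]
```

>>> play_rows --pt "30 0 0 25 0" --pt "30 0 0 25 0" --pt "30 0 1 25 0" --pt "30 0 0 20 0" --pt "30 0 0 0 0" --pt "30 0 0 0 0"

```text
time_s: 16.5
tool_pos: [0.5029, 0.2637, 0.2084]
tcp_rot: [[-0.226, 0.974, -0.001], [0.974, 0.226, -0.0], [-0.0, -0.001, -1.0]]
contact_force: [-0.6, 0.9, -1.6]
grip_width: 0.0451
grip_force: 62.1
```

```bash
python3 - <<'E'
from h import *
b=optics.camera('side'); w=optics.camera('wrist')
cv2.imwrite('pics/c9.png',cv2.cvtColor(np.hstack([cv2.resize(b['image'][130:310,215:395],(560,560)),cv2.resize(w['image'][60:330,180:340],(240,405)).copy() if 0 else cv2.resize(w['image'][100:330,160:260],(240,560))]),cv2.COLOR_RGB2BGR))
for p in(w,b): print([(np.round(r['position'],4).tolist(),round(r['conf'],2)) for n in('tall_mill','insert_wide') for r in place_of(p,n)])
E
python3 plan.py 30 30 502,264.5,151.6,13.4
```

```text
[([0.4993, 0.2667, 0.0737], 0.73)]
[([0.5009, 0.2666, 0.0744], 0.8), ([0.5034, 0.2647, 0.0065], 0.78)]
t 16.8 pos [503.4 265.1 209.5] phi 13.17 w 45.2 gf 62.1 F [-1.  -0.7 -1.1]
[[30.0,0,-1,29,-0.002],[30.0,0,0,29,-0.002]]
```

View pics/c9.png

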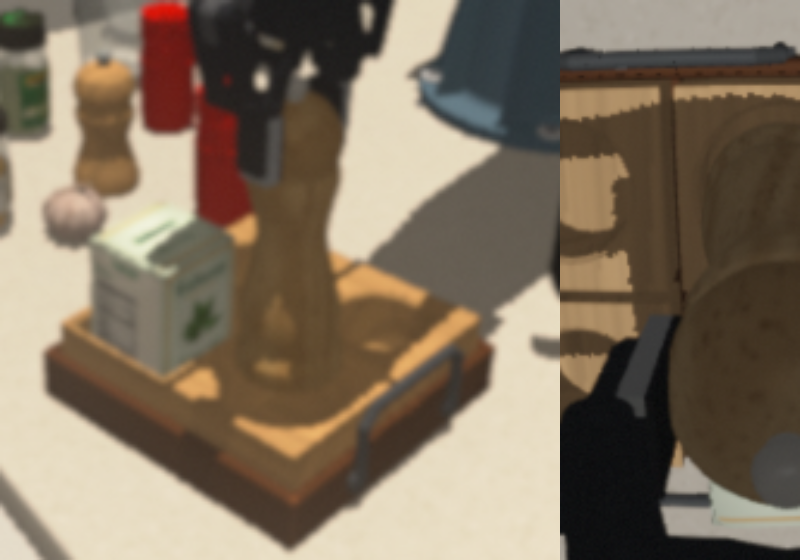

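The mill hangs upright over the wide well, with its foot at about (280,375) in the crop and centred. Lowering.

>>> play_rows --pt "30 0 0 12 0" --pt "30 0 0 10 0" --pt "30 0 0 10 0" --pt "30 0 0 10 0" --pt "30 0 0 6 0" --pt "30 0 0 4 0" --pt "30 0 0 0 0"

```text
time_s: 17.5
tool_pos: [0.5025, 0.265, 0.1555]
tcp_rot: [[-0.228, 0.974, -0.001], [0.974, 0.228, -0.0], [-0.0, -0.001, -1.0]]
contact_force: [-0.4, 0.1, -2.2]
grip_width: 0.0454
grip_force: 62.1
```

>>> play_rows --pt "30 0 0 1 0" --pt "30 0 0 1 0" --pt "30 0 0 1 0" --pt "30 0 0 0 0"

```text
time_s: 17.9
tool_pos: [0.5029, 0.2651, 0.1534]
tcp_rot: [[-0.228, 0.974, 0.0], [0.974, 0.228, 0.0], [0.0, 0.0, -1.0]]
contact_force: [0.2, -0.0, -2.2]
grip_width: 0.0454
grip_force: 62.1
```

>>> play_rows --pt "30 0 0 1 0" --pt "30 0 0 0 0"

```text
time_s: 18.1
tool_pos: [0.5028, 0.265, 0.1523]
tcp_rot: [[-0.228, 0.974, 0.0], [0.974, 0.228, -0.0], [-0.0, 0.0, -1.0]]
contact_force: [-1.0, 0.6, -1.6]
grip_width: 0.0453
grip_force: 62.1
```

>>> play_rows --pt "30 0 0 1 0" --pt "30 0 0 0 0"

```text
time_s: 18.3
tool_pos: [0.503, 0.2652, 0.1517]
tcp_rot: [[-0.228, 0.974, 0.0], [0.974, 0.228, 0.0], [0.0, 0.0, -1.0]]
contact_force: [-0.8, 0.4, 0.6]
grip_width: 0.0453
grip_force: 62.5
```

>>> play_rows --pt "30 0 0 1 0" --pt "30 0 0 0 0"

```text
time_s: 18.5
tool_pos: [0.5033, 0.2654, 0.1516]
tcp_rot: [[-0.228, 0.974, 0.001], [0.974, 0.228, 0.0], [0.0, 0.001, -1.0]]
contact_force: [-2.6, 0.2, 6.8]
grip_width: 0.0454
grip_force: 63.2
```

>>> play_rows --pt "30 0 0 -1 0" --pt "52 0 0 0 0" --pt "62 0 0 0 0" --pt "75 0 0 0 0" --pt "80 0 0 0 0" --pt "80 0 0 -15 0" --pt "80 0 0 -35 0" --pt "85 0 0 -40 0"

```text
time_s: 19.3
tool_pos: [0.502, 0.2648, 0.242]
tcp_rot: [[-0.228, 0.974, -0.003], [0.974, 0.228, -0.001], [-0.0, -0.003, -1.0]]
contact_force: [0.9, 0.1, 0.1]
grip_width: 0.085
grip_force: 0.0
```

>>> play_rows --pt "85 0 0 -30 0" --pt "85 0 0 0 0"

```text
time_s: 19.5
tool_pos: [0.5056, 0.266, 0.2783]
tcp_rot: [[-0.228, 0.974, 0.011], [0.974, 0.228, 0.003], [0.001, 0.011, -1.0]]
contact_force: [1.1, -0.2, 0.6]
grip_width: 0.0849
grip_force: 0.0
```

```bash
python3 - <<'E'
from h import *
b=optics.camera('side'); save(b,'s10.png'); Q=cloud(b)
for z0 in (.06,.14,.175):
  m=(np.hypot(Q[...,0]-.5025,Q[...,1]-.265)<.035)&(Q[...,2]>z0)&(Q[...,2]<z0+.02); p=Q[m]; print(z0,len(p),p.mean(0).round(4),p[:,2].max().round(3))
E
python3 plan.py 85 46 423,-198,270,13.4
```

```text
0.06 341 [0.5108 0.2797 0.0697] 0.08
0.14 345 [0.5139 0.2794 0.1515] 0.16
0.175 44 [0.505  0.2673 0.1802] 0.184
t 19.55 pos [504.4 265.5 275.4] phi 13.18 w 85.0 gf 0.0 F [-0.3  0.4 -1.2]
[[85.0,-39,-17,0,-0.0],[85.0,-40,-17,1,-0.0],[85.0,-39,-16,0,-0.0],[85.0,-39,-17,1,-0.0],[85.0,-40,-17,0,-0.0],[85.0,-39,-17,1,-0.0],[85.0,-39,-17,0,-0.0],[85.0,-40,-17,1,-0.0]]
[[85.0,-39,-16,0,-0.0],[85.0,-39,-17,1,-0.0],[85.0,-40,-17,0,-0.0]]
```

>>> play_rows --pt "85 -25 -10 0 0" --pt "85 -40 -17 0 0" --pt "85 -40 -17 0 0" --pt "85 -39 -17 0 0" --pt "85 -40 -17 0 0" --pt "85 -39 -17 1 0" --pt "85 -39 -17 0 0" --pt "85 -40 -17 0 0"

```text
time_s: 20.35
tool_pos: [0.4449, -0.0596, 0.2697]
tcp_rot: [[-0.228, 0.974, -0.001], [0.974, 0.228, 0.001], [0.001, -0.001, -1.0]]
contact_force: [1.0, -0.4, -0.6]
grip_width: 0.0848
grip_force: 0.0
```

>>> play_rows --pt "85 -39 -16 5 0" --pt "85 -39 -17 10 0" --pt "85 -40 -17 10 0" --pt "85 -14 -7 10 0" --pt "85 0 0 10 0" --pt "85 0 0 0 0" --pt "85 0 0 0 0"

```text
time_s: 21.05
tool_pos: [0.4206, -0.1988, 0.2249]
tcp_rot: [[-0.229, 0.973, -0.001], [0.973, 0.229, 0.001], [0.001, -0.001, -1.0]]
contact_force: [0.9, 0.8, 0.2]
grip_width: 0.0851
grip_force: 0.0
```

```bash
python3 - <<'E'
from h import *
a=optics.camera('top');b=optics.camera('side');w=optics.camera('wrist')
for p in (a,b):
  P=cloud(p); m=(P[...,0]>.27)&(P[...,0]<.38)&(P[...,1]>.15)&(P[...,1]<.4)&(P[...,2]>.04)&(P[...,2]<.25); q=P[m]; q=q[q[:,0].argsort()[::-1]]; print((q[::max(1,len(q)//12)]*1000).round().tolist())
for p in (a,b,w): print([(np.round(r['position'],4).tolist(),round(r['conf'],2)) for r in place_of(p,'spice_jar_a')])
E
python3 plan.py 85 30 423,-198,76,13.4
```

```text
[[380.0, 249.0, 52.0], [376.0, 275.0, 47.0], [369.0, 257.0, 51.0], [298.0, 277.0, 142.0], [291.0, 291.0, 154.0], [286.0, 284.0, 152.0], [284.0, 288.0, 154.0], [282.0, 294.0, 158.0], [279.0, 302.0, 155.0], [277.0, 321.0, 180.0], [275.0, 313.0, 157.0], [272.0, 289.0, 46.0], [270.0, 329.0, 187.0]]
[[380.0, 230.0, 53.0], [300.0, 277.0, 137.0], [291.0, 288.0, 144.0], [283.0, 340.0, 131.0], [281.0, 344.0, 106.0], [280.0, 348.0, 163.0], [279.0, 358.0, 96.0], [278.0, 355.0, 94.0], [277.0, 364.0, 162.0], [276.0, 362.0, 166.0], [274.0, 366.0, 180.0], [272.0, 373.0, 147.0], [270.0, 372.0, 161.0]]
[([0.4245, -0.2034, -0.0016], 0.63), ([0.3612, 0.0174, 0.0005], 0.53), ([0.5211, -0.1935, 0.0004], 0.46)]
[([0.5215, -0.1953, -0.002], 0.78), ([0.31, -0.1393, 0.0014], 0.76), ([0.4227, -0.2025, 0.0059], 0.63), ([0.4104, -0.0816, -0.0038], 0.62), ([0.3574, 0.0148, 0.0003], 0.58)]
[([0.3145, -0.1458, 0.0021], 0.9), ([0.5229, -0.187, 0.0008], 0.78), ([0.4193, -0.1979, -0.0039], 0.6)]
t 21.35 pos [ 421.1 -199.5  225.8] phi 13.24 w 84.8 gf 0.0 F [ 0.6 -0.2  0.5]
[[85.0,0,0,30,-0.001],[85.0,0,1,30,-0.001],[85.0,1,0,30,-0.001],[85.0,0,1,30,-0.001],[85.0,0,0,30,-0.001]]
```

>>> play_rows --pt "85 0 1 30 0" --pt "85 0 1 30 0" --pt "85 0 0 30 0" --pt "85 0 0 30 0" --pt "85 0 0 30 0" --pt "85 0 0 0 0" --pt "30 0 0 0 0" --pt "30 0 0 0 0"

```text
time_s: 22.15
tool_pos: [0.4238, -0.2003, 0.0771]
tcp_rot: [[-0.228, 0.974, 0.002], [0.974, 0.228, -0.002], [-0.002, 0.002, -1.0]]
contact_force: [0.8, 0.3, 0.2]
grip_width: 0.0585
grip_force: 0.0
```

>>> play_rows --pt "30 0 0 0 0" --pt "30 0 0 0 0" --pt "30 0 0 0 0" --pt "30 0 0 0 0" --pt "30 0 0 0 0"

```text
time_s: 22.65
tool_pos: [0.4237, -0.2004, 0.0773]
tcp_rot: [[-0.228, 0.974, 0.003], [0.974, 0.228, -0.002], [-0.003, 0.002, -1.0]]
contact_force: [-1.9, -0.2, 5.2]
grip_width: 0.0433
grip_force: 60.1
```

>>> play_rows --pt "30 0 0 -5 0" --pt "30 0 0 -20 0" --pt "30 0 0 -35 0" --pt "30 0 0 -40 0" --pt "30 0 0 -45 0" --pt "30 0 0 -35 0" --pt "30 0 0 -15 0" --pt "30 0 0 0 0"

```text
time_s: 23.45
tool_pos: [0.4239, -0.2004, 0.2741]
tcp_rot: [[-0.228, 0.974, 0.005], [0.974, 0.228, -0.005], [-0.006, 0.004, -1.0]]
contact_force: [0.0, 0.1, -1.3]
grip_width: 0.044
grip_force: 61.1
```

```bash
python3 plan.py 30 45 412,243,270,13.4;  python3 - <<'E'
from h import *
b=optics.camera('side');save(b,'s11.png')
print([(np.round(r['position'],4).tolist(),round(r['conf'],2)) for r in place_of(b,'spice_jar_a')])
Q=cloud(b)
for z0 in np.arange(.17,.27,.02):
  m=(np.hypot(Q[...,0]-.422,Q[...,1]+.2)<.04)&(Q[...,2]>z0)&(Q[...,2]<z0+.02); p=Q[m]
  if len(p): print('side',z0.round(3),len(p),p.mean(0).round(4),p[:,2].min().round(3))
E
```

```text
t 23.45 pos [ 423.9 -200.4  274.1] phi 13.19 w 44.0 gf 61.1 F [ 0.   0.1 -1.3]
[[30.0,43,9,0,-0.0],[30.0,44,9,1,-0.0],[30.0,43,9,0,-0.0],[30.0,44,9,1,-0.0],[30.0,43,9,0,-0.0],[30.0,44,9,0,-0.0],[30.0,43,9,1,-0.0],[30.0,44,9,0,-0.0]]
[[30.0,43,9,1,-0.0],[30.0,43,9,0,-0.0]]
[([0.522, -0.1951, -0.0014], 0.96), ([0.31, -0.1382, -0.0021], 0.87), ([0.4229, -0.1978, 0.1988], 0.71), ([0.3595, 0.0163, -0.0011], 0.59)]
side 0.19 88 [ 0.429  -0.1827  0.2035] 0.196
side 0.21 156 [ 0.4296 -0.1824  0.22  ] 0.21
side 0.23 164 [ 0.429  -0.1822  0.2402] 0.23
side 0.25 183 [ 0.4296 -0.1829  0.2607] 0.25
```

>>> play_rows --pt "30 25 5 0 0" --pt "30 43 9 0 0" --pt "30 43 9 0 0" --pt "30 44 9 0 0" --pt "30 43 9 0 0" --pt "30 44 9 0 0" --pt "30 43 9 0 0" --pt "30 44 9 0 0"

```text
time_s: 24.35
tool_pos: [0.4124, 0.138, 0.2685]
tcp_rot: [[-0.228, 0.974, -0.003], [0.974, 0.228, -0.0], [0.0, -0.003, -1.0]]
contact_force: [0.7, -0.2, -1.1]
grip_width: 0.0436
grip_force: 61.1
```

>>> play_rows --pt "30 43 9 0 0" --pt "30 43 9 10 0" --pt "30 18 4 20 0" --pt "30 0 0 30 0" --pt "30 0 0 25 0" --pt "30 0 0 20 0" --pt "30 0 0 0 0" --pt "30 0 0 0 0"

```text
time_s: 25.15
tool_pos: [0.4106, 0.2424, 0.1643]
tcp_rot: [[-0.228, 0.974, -0.003], [0.974, 0.228, -0.001], [-0.0, -0.003, -1.0]]
contact_force: [0.1, -0.7, 0.1]
grip_width: 0.0434
grip_force: 61.1
```

```bash
python3 plan.py 30 45 412.5,242.5,150,13.4;  python3 - <<'E'
from h import *
b=optics.camera('side');w=optics.camera('wrist');a=optics.camera('top')
for p in (b,w,a): print([(n[:6],np.round(r['position'],4).tolist(),round(r['conf'],2)) for n in ('spice_jar_a','insert_narrow_a') for r in place_of(p,n) if r['position'][1]>.1])
E
```

```text
t 25.15 pos [410.6 242.4 164.3] phi 13.17 w 43.4 gf 61.1 F [ 0.1 -0.7  0.1]
[[30.0,0,2,14,-0.004]]
[('spice_', [0.4081, 0.2425, 0.0897], 0.68), ('insert', [0.4119, 0.2398, 0.0062], 0.95), ('insert', [0.4318, 0.1515, 0.0079], 0.46)]
[('spice_', [0.408, 0.2456, 0.0861], 0.86), ('insert', [0.4116, 0.2404, 0.0062], 0.6)]
[('spice_', [0.4141, 0.2427, 0.0888], 0.48), ('insert', [0.4147, 0.2453, 0.009], 0.63), ('insert', [0.4356, 0.1572, 0.0096], 0.6)]
```

>>> play_rows --pt "30 0 2 15 0" --pt "30 0 0 15 0" --pt "30 0 0 10 0" --pt "30 0 0 10 0" --pt "30 0 0 8 0" --pt "30 0 0 7 0" --pt "30 0 0 4 0" --pt "30 0 0 0 0"

```text
time_s: 26.4
tool_pos: [0.4132, 0.243, 0.0958]
tcp_rot: [[-0.228, 0.974, -0.001], [0.974, 0.228, -0.0], [-0.0, -0.001, -1.0]]
contact_force: [-0.5, 1.1, -0.2]
grip_width: 0.0435
grip_force: 61.1
```

>>> play_rows --pt "30 0 0 1 0" --pt "30 0 0 1 0" --pt "30 0 0 0 0"

```text
time_s: 26.7
tool_pos: [0.4136, 0.2432, 0.0945]
tcp_rot: [[-0.228, 0.974, 0.0], [0.974, 0.228, 0.0], [0.0, 0.0, -1.0]]
contact_force: [-0.3, -0.6, -0.6]
grip_width: 0.0437
grip_force: 61.1
```

>>> play_rows --pt "30 0 0 1 0" --pt "30 0 0 0 0"

```text
time_s: 26.9
tool_pos: [0.4135, 0.2431, 0.0933]
tcp_rot: [[-0.228, 0.974, 0.0], [0.974, 0.228, 0.0], [0.0, 0.0, -1.0]]
contact_force: [0.3, 0.6, -0.5]
grip_width: 0.0437
grip_force: 61.2
```

>>> play_rows --pt "30 0 0 1 0" --pt "30 0 0 1 0" --pt "30 0 0 0 0"

```text
time_s: 27.2
tool_pos: [0.4136, 0.2432, 0.0914]
tcp_rot: [[-0.228, 0.974, 0.0], [0.974, 0.228, 0.0], [0.0, 0.0, -1.0]]
contact_force: [-0.2, 0.1, 0.7]
grip_width: 0.0437
grip_force: 61.4
```

>>> play_rows --pt "30 0 0 1 0" --pt "30 0 0 0 0"

```text
time_s: 27.4
tool_pos: [0.4136, 0.2433, 0.0913]
tcp_rot: [[-0.228, 0.974, -0.0], [0.974, 0.228, -0.0], [-0.0, -0.0, -1.0]]
contact_force: [-4.6, -0.9, 11.7]
grip_width: 0.0434
grip_force: 62.3
```

Landed at the expected height (0.0913). Releasing.

>>> play_rows --pt "30 0 0 -1 0" --pt "50 0 0 0 0" --pt "60 0 0 0 0" --pt "70 0 0 0 0" --pt "72 0 0 0 0" --pt "72 0 0 -15 0" --pt "72 0 0 -35 0" --pt "72 0 0 -40 0"

```text
time_s: 28.2
tool_pos: [0.4122, 0.2427, 0.1809]
tcp_rot: [[-0.228, 0.974, -0.004], [0.974, 0.228, -0.001], [-0.0, -0.004, -1.0]]
contact_force: [1.2, 0.8, 0.4]
grip_width: 0.0725
grip_force: 0.0
```

>>> play_rows --pt "80 0 0 -40 0" --pt "85 0 0 -30 0" --pt "85 0 0 -10 0" --pt "85 0 0 0 0"

```text
time_s: 28.6
tool_pos: [0.4142, 0.2434, 0.2625]
tcp_rot: [[-0.228, 0.974, 0.003], [0.974, 0.228, 0.001], [0.0, 0.003, -1.0]]
contact_force: [-0.2, -0.6, 0.3]
grip_width: 0.0852
grip_force: 0.0
```

```bash
python3 - <<'E'
from h import *
b=optics.camera('side'); save(b,'s12.png'); Q=cloud(b)
m=(np.hypot(Q[...,0]-.4135,Q[...,1]-.243)<.035)&(Q[...,2]>.11)&(Q[...,2]<.14); p=Q[m]; print(len(p),p.mean(0).round(4),np.percentile(p[:,2],[5,50,95]).round(4))
E
python3 plan.py 85 46 521,-190.5,225,13.4
```

```text
328 [0.4146 0.2492 0.1166] [0.1118 0.1174 0.1189]
t 28.65 pos [413.3 243.1 260.7] phi 13.18 w 85.0 gf 0.0 F [-0.1  0.5 -0.4]
[[85.0,-45,1,4,-0.0],[85.0,-44,0,3,-0.0],[85.0,-45,1,4,-0.0],[85.0,-45,0,3,-0.0],[85.0,-44,1,4,-0.0],[85.0,-45,1,3,-0.0],[85.0,-45,0,4,-0.0],[85.0,-44,1,4,-0.0]]
[[85.0,-45,0,3,-0.0],[85.0,-45,1,4,-0.0]]
```

View pics/s12.png

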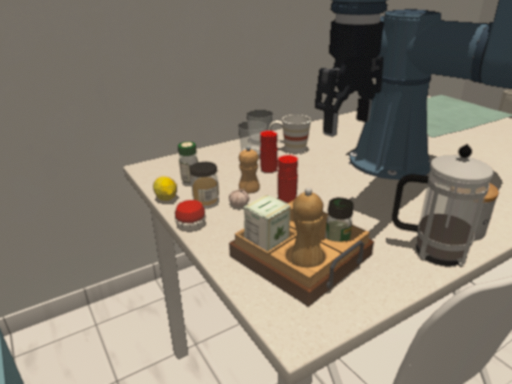

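Three are placed correctly. Next is jar B, first checking the lemon's clearance.

>>> play_rows --pt "85 -25 0 0 0" --pt "85 -45 1 0 0" --pt "85 -44 0 3 0" --pt "85 -45 1 4 0" --pt "85 -45 0 3 0" --pt "85 -44 1 4 0" --pt "85 -45 1 3 0" --pt "85 -45 0 4 0"

```text
time_s: 29.45
tool_pos: [0.4934, -0.0865, 0.2375]
tcp_rot: [[-0.228, 0.974, -0.004], [0.974, 0.228, 0.002], [0.003, -0.003, -1.0]]
contact_force: [1.3, 0.5, 0.6]
grip_width: 0.0851
grip_force: 0.0
```

>>> play_rows --pt "85 -44 1 4 0" --pt "85 -45 0 3 0" --pt "85 -20 1 4 0" --pt "85 0 0 0 0" --pt "85 0 0 0 0"

```text
time_s: 29.95
tool_pos: [0.5202, -0.1897, 0.2272]
tcp_rot: [[-0.227, 0.974, -0.003], [0.974, 0.227, 0.003], [0.003, -0.003, -1.0]]
contact_force: [0.6, -0.3, 0.3]
grip_width: 0.0849
grip_force: 0.0
```

```bash
python3 - <<'E'
from h import *
b=optics.camera('side');w=optics.camera('wrist')
for p in (b,w): print([(np.round(r['position'],4).tolist(),round(r['conf'],2)) for r in place_of(p,'spice_jar_a') if r['position'][1]<.1])
for f in('top0.npz','side0.npz'):
  a=dict(np.load(f));P=cloud(a); i=a['image'].astype(int)
  m=(i[...,0]>130)&(i[...,1]>110)&(i[...,2]<60)&(abs(P[...,0]-.6)<.08)&(abs(P[...,1]+.15)<.1); q=P[m]; print(len(q),q.min(0).round(3),q.max(0).round(3))
E
python3 plan.py 85 30 521,-191,76,13.4
```

```text
[([0.3112, -0.1395, 0.0037], 0.95), ([0.3582, 0.0156, -0.0035], 0.59)]
[([0.5242, -0.1886, 0.0008], 0.59)]
179 [ 0.587 -0.168  0.041] [ 0.624 -0.121  0.06 ]
271 [ 0.583 -0.156  0.03 ] [ 0.63  -0.108  0.057]
t 30.15 pos [ 521.1 -189.2  229.2] phi 13.28 w 84.9 gf 0.0 F [-0.   0.1 -0.6]
[[85.0,0,0,26,-0.0],[85.0,-1,0,25,-0.0],[85.0,0,0,26,-0.0],[85.0,0,0,25,-0.0],[85.0,0,0,26,-0.0],[85.0,-1,-1,25,-0.0]]
```

>>> play_rows --pt "85 0 1 26 0.1" --pt "85 -1 0 25 0.1" --pt "85 0 0 26 0.1" --pt "85 0 0 26 0" --pt "85 0 0 26 0" --pt "85 0 0 23 0" --pt "85 0 0 0 0" --pt "30 0 0 0 0"

```text
time_s: 30.95
tool_pos: [0.5225, -0.1908, 0.0778]
tcp_rot: [[0.069, 0.998, -0.0], [0.998, -0.069, 0.0], [0.0, -0.0, -1.0]]
contact_force: [-0.5, 0.1, 0.5]
grip_width: 0.0729
grip_force: 0.0
```

>>> play_rows --pt "30 0 0 0 0" --pt "30 0 0 0 0" --pt "30 0 0 0 0" --pt "30 0 0 0 0" --pt "30 0 0 0 0" --pt "30 0 0 0 0"

```text
time_s: 31.55
tool_pos: [0.5233, -0.1921, 0.0791]
tcp_rot: [[0.07, 0.998, 0.002], [0.998, -0.07, -0.001], [-0.001, 0.002, -1.0]]
contact_force: [-2.1, 0.7, 7.2]
grip_width: 0.0439
grip_force: 60.6
```

>>> play_rows --pt "30 0 0 -5 0" --pt "30 0 0 -20 0" --pt "30 0 0 -35 0" --pt "30 0 0 -40 0" --pt "30 0 0 -45 0" --pt "30 0 0 -35 0" --pt "30 0 0 -10 0" --pt "30 0 0 0 0"

```text
time_s: 32.35
tool_pos: [0.5231, -0.192, 0.2693]
tcp_rot: [[0.07, 0.998, 0.003], [0.998, -0.07, -0.002], [-0.002, 0.004, -1.0]]
contact_force: [-0.1, 0.5, -1.1]
grip_width: 0.0442
grip_force: 60.9
```

```bash
python3 plan.py 30 45 433.5,153,265,13.4;  python3 - <<'E'
from h import *
b=optics.camera('side')
print([(np.round(r['position'],4).tolist(),round(r['conf'],2)) for r in place_of(b,'spice_jar_b')])
E
```

```text
t 32.35 pos [ 523.1 -192.   269.3] phi -4.01 w 44.2 gf 60.9 F [-0.1  0.5 -1.1]
[[30.0,42,-14,1,-0.038],[30.0,43,-13,0,-0.038],[30.0,43,-11,1,-0.038],[30.0,44,-9,0,-0.038],[30.0,44,-8,1,-0.038],[30.0,44,-6,0,-0.038],[30.0,44,-4,1,-0.038],[30.0,45,-2,0,-0.038]]
[([0.414, 0.2444, 0.0117], 0.97), ([0.3104, -0.1367, 0.0011], 0.89), ([0.5197, -0.1976, 0.1891], 0.71), ([0.3604, 0.018, -0.0027], 0.63), ([0.4096, 0.2401, 0.0066], 0.15)]
```

>>> play_rows --pt "30 25 -8 0 0" --pt "30 43 -14 0 -0.038" --pt "30 43 -13 0 -0.038" --pt "30 43 -11 0 -0.038" --pt "30 44 -9 0 -0.038" --pt "30 44 -8 0 -0.038" --pt "30 44 -6 0 -0.038" --pt "30 44 -4 0 -0.038"

```text
time_s: 33.25
tool_pos: [0.4356, 0.1382, 0.2648]
tcp_rot: [[-0.196, 0.981, -0.004], [0.981, 0.196, -0.0], [0.001, -0.004, -1.0]]
contact_force: [0.3, 0.1, -0.6]
grip_width: 0.0438
grip_force: 60.9
```

>>> play_rows --pt "30 20 4 10 -0.038" --pt "30 0 0 25 0" --pt "30 0 0 30 0" --pt "30 0 0 20 0" --pt "30 0 0 15 0" --pt "30 0 0 0 0" --pt "30 0 0 0 0"

```text
time_s: 33.95
tool_pos: [0.4366, 0.157, 0.166]
tcp_rot: [[-0.232, 0.973, -0.003], [0.973, 0.232, -0.0], [0.001, -0.003, -1.0]]
contact_force: [-0.3, -0.1, -0.5]
grip_width: 0.0438
grip_force: 60.9
```

```bash
python3 plan.py 30 45 433.5,153.5,150,13.4;  python3 - <<'E'
from h import *
b=optics.camera('side');w=optics.camera('wrist');a=optics.camera('top')
for p in (b,w,a): print([(n[:6],np.round(r['position'],4).tolist(),round(r['conf'],2)) for n in ('spice_jar_a','insert_narrow_a') for r in place_of(p,n) if r['position'][1]>.1])
E
```

```text
t 33.95 pos [436.6 157.  166. ] phi 13.4 w 43.8 gf 60.9 F [-0.3 -0.1 -0.5]
[[30.0,-3,-4,16,0.0]]
[('spice_', [0.415, 0.2452, 0.0142], 0.96), ('spice_', [0.4311, 0.1517, 0.0863], 0.89), ('insert', [0.4136, 0.2394, 0.0056], 0.93), ('insert', [0.4291, 0.152, 0.0059], 0.55), ('insert', [0.4965, 0.269, 0.0159], 0.53), ('insert', [0.5181, 0.1746, 0.009], 0.16)]
[('spice_', [0.438, 0.1584, 0.088], 0.8), ('spice_', [0.4084, 0.2457, 0.0124], 0.63), ('insert', [0.435, 0.15, 0.0082], 0.87)]
[('spice_', [0.4132, 0.2415, 0.0146], 0.68), ('insert', [0.4127, 0.2436, 0.009], 0.91), ('insert', [0.4369, 0.1522, 0.0087], 0.89)]
```

>>> play_rows --pt "30 -3 -3 15 0" --pt "30 0 0 15 0" --pt "30 0 0 10 0" --pt "30 0 0 10 0" --pt "30 0 0 8 0" --pt "30 0 0 7 0" --pt "30 0 0 4 0" --pt "30 0 0 0 0"

```text
time_s: 35.2
tool_pos: [0.4352, 0.1535, 0.0978]
tcp_rot: [[-0.232, 0.973, -0.001], [0.973, 0.232, -0.0], [0.0, -0.001, -1.0]]
contact_force: [-0.3, -0.0, -1.4]
grip_width: 0.0443
grip_force: 60.9
```

>>> play_rows --pt "30 0 0 1 0" --pt "30 0 0 1 0" --pt "30 0 0 0 0"

```text
time_s: 35.5
tool_pos: [0.4356, 0.1535, 0.0965]
tcp_rot: [[-0.232, 0.973, 0.0], [0.973, 0.232, 0.0], [-0.0, 0.0, -1.0]]
contact_force: [0.7, 0.8, -0.4]
grip_width: 0.0441
grip_force: 60.9
```

>>> play_rows --pt "30 0 0 1 0" --pt "30 0 0 0 0"

```text
time_s: 35.7
tool_pos: [0.4355, 0.1535, 0.0953]
tcp_rot: [[-0.232, 0.973, 0.0], [0.973, 0.232, -0.0], [-0.0, 0.0, -1.0]]
contact_force: [-1.0, -0.1, -1.5]
grip_width: 0.044
grip_force: 60.9
```

>>> play_rows --pt "30 0 0 1 0" --pt "30 0 0 1 0" --pt "30 0 0 0 0"

```text
time_s: 36.0
tool_pos: [0.4355, 0.1535, 0.0933]
tcp_rot: [[-0.232, 0.973, 0.0], [0.973, 0.232, 0.0], [0.0, 0.0, -1.0]]
contact_force: [0.9, -1.1, -1.0]
grip_width: 0.044
grip_force: 61.0
```

>>> play_rows --pt "30 0 0 1 0" --pt "30 0 0 0 0"

```text
time_s: 36.2
tool_pos: [0.4356, 0.1535, 0.0931]
tcp_rot: [[-0.232, 0.973, -0.0], [0.973, 0.232, -0.0], [-0.0, -0.0, -1.0]]
contact_force: [-2.9, -0.1, 7.8]
grip_width: 0.0442
grip_force: 61.9
```

>>> play_rows --pt "30 0 0 -1 0" --pt "50 0 0 0 0" --pt "60 0 0 0 0" --pt "68 0 0 0 0" --pt "68 0 0 0 0" --pt "68 0 0 -15 0" --pt "68 0 0 -35 0" --pt "68 0 0 -40 0"

```text
time_s: 37.0
tool_pos: [0.4342, 0.1534, 0.183]
tcp_rot: [[-0.232, 0.973, -0.004], [0.973, 0.232, -0.0], [0.001, -0.004, -1.0]]
contact_force: [0.5, -0.5, 0.7]
grip_width: 0.0683
grip_force: 0.0
```

>>> play_rows --pt "70 0 0 -40 0" --pt "70 0 0 -40 0" --pt "70 -40 0 -20 0" --pt "70 -40 0 0 0" --pt "70 -40 0 0 0" --pt "70 -30 0 0 0" --pt "70 0 0 0 0" --pt "70 0 0 0 0"

```text
time_s: 37.8
tool_pos: [0.4701, 0.0073, 0.283]
tcp_rot: [[-0.23, 0.973, -0.001], [0.973, 0.23, 0.001], [0.001, -0.0, -1.0]]
contact_force: [0.5, 0.6, 0.5]
grip_width: 0.0698
grip_force: 0.0
```

Run:
```python
from h import *
b=optics.camera('side');a=optics.camera('top')
cv2.imwrite('pics/c13.png',cv2.cvtColor(np.hstack([cv2.resize(b['image'][80:320,130:400],(540,480)),cv2.resize(a['image'][120:260,110:230],(260,303),).copy() if 0 else cv2.resize(a['image'][100:280,110:210],(260,480))]),cv2.COLOR_RGB2BGR))
for p in (a,b):
  Q=cloud(p)
  for c,z in (((.524,.175),.113),((.503,.265),.184),((.4135,.243),.119),((.4355,.1535),.12)):
    m=(np.hypot(Q[...,0]-c[0],Q[...,1]-c[1])<.03)&(abs(Q[...,2]-z)<.006); q=Q[m]
    if len(q): print(c,len(q),q.mean(0).round(4),q[:,2].std().round(4))
  print([(n,np.round(place_of(p,n)[0]['position'],3).tolist()) for n in('honey_jar','short_mill') if place_of(p,n)])
print(ctrl.get_state()['tool_pos'],ctrl.get_state()['grip_force'])
```

```text
(0.524, 0.175) 329 [0.5255 0.1799 0.1131] 0.0023
(0.503, 0.265) 19 [0.5062 0.2643 0.1808] 0.0017
(0.4135, 0.243) 232 [0.4141 0.245  0.1176] 0.0021
[('honey_jar', [0.532, -0.078, -0.003]), ('short_mill', [0.412, -0.08, -0.004])]
(0.524, 0.175) 482 [0.5253 0.176  0.1131] 0.0011
(0.503, 0.265) 34 [0.5045 0.2666 0.181 ] 0.0016
(0.4135, 0.243) 293 [0.4137 0.2481 0.1171] 0.0014
(0.4355, 0.1535) 219 [0.4354 0.1552 0.1183] 0.0013
[('honey_jar', [0.532, -0.074, 0.001]), ('short_mill', [0.413, -0.081, -0.002])]
[0.47018774 0.00801476 0.28333132] 0.0
```

View pics/c13.png

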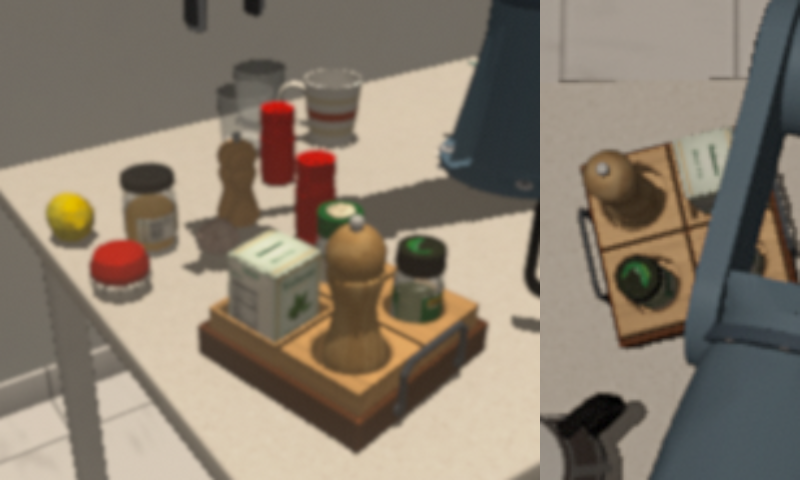

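All four items sit upright in their wells: tea at (275,285), mill (355,290), jars at (420,275) and (340,215). Honey jar and short mill are unmoved, and the gripper is clear.

```bash
python3 -c "
from plant import ctrl; print(ctrl.finish_job())"
```

```text
the job is handed in; nothing more can be done
None
```

I handed the job in at about 38 s. The tea carton, tall mill and both spice jars stand upright on their well floors, set down in the order asked. The honey jar and short mill are where they were.

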